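Seat the notched tray on the keyed shop riser

TASK

On the gift-shop counter, take the wooden tray that has a notch cut in one edge and set it gently, without dropping it, on the white display riser, so that the riser's brass key stands up inside the notch and the tray lies flat on the riser, centred and square with it. Let go and leave it at rest there. Leave the other tray, which has no notch, and the mug where they stand.

Things in the scene. Friction and masses are not known exactly. Their poses are not given: they have to be found in the camera images.
- tray_notched: Light wood tray, 130 (x) x 150 (y) mm, floor 12 thick, rim 8 wide, rim top at 22. Notch 44 wide (y), 32 deep (x 33 to 65), cut right through the middle of the +x edge. Upright dark handle fin in the middle: 56 long (x), 16 thick (y), top at 56; pinch its thickness from above. Origin: centre of underside (of the full outline); x points from handle to notch. Loose, about 0.3 kg.
- riser: White plinth, fixed; flat top 140 (x) x 160 (y) mm, 60 high. Brass key on top: 16 wide (y), 12 thick (x), 30 tall, centred 50 mm from the middle towards +x. Origin: centre of underside; x points to the key. Seated, the notched tray's origin is 60 mm above this one, x axes agree, and the key has 14 mm play each side in the notch, 11 mm at its inner end.
- tray_plain: The other tray, leave alone: same size, colours and handle as the notched one, but its edge is whole all round (no notch). Origin: centre of underside; x along the handle fin.
- mug: Blue ceramic mug, 85 mm tall, 76 mm across plus a side handle, upright on the counter; leave alone. Origin: centre of underside.

How it is judged:
At the end, for the whole second after the job is handed in: The notched tray lies released and at rest on the riser, key in the notch: underside within 6 mm of the riser top, tilt under 5 degrees, centred within 20 mm, turned within 15 degrees; plain tray and mug upright, within 30 mm of their starts (horizontal distance between tray_notched and riser below 0.02 m and angle between the x axis of tray_notched and the x axis of riser, either way round below 0.26 rad and z of tray_notched in the frame of riser between 0.054 and 0.066 m and angle between tray_notched's own z axis and vertical below 0.09 rad and linear speed of tray_notched below 0.02 m/s and contact force between tray_notched and the fingers below 0.1 N and distance of each of tray_plain, mug from where it was at the start of the episode below 0.03 m and angle between each of mug, tray_plain's own z axis and vertical below 0.2 rad); the robot touches nothing.
It fails at once if the notched tray is dropped or slammed onto the riser (faster than 0.6 m/s when within 25 mm of its seat) (horizontal distance between tray_notched and riser below 0.06 m and z of tray_notched in the frame of riser below 0.085 m and linear speed of tray_notched above 0.6 m/s).
It fails at once if the plain tray is moved by more than 30 mm or tipped (distance of tray_plain from where it was at the start of the episode above 0.03 m or angle between tray_plain's own z axis and vertical above 0.3 rad).
It fails at once if the mug is moved by more than 30 mm or tipped (distance of mug from where it was at the start of the episode above 0.03 m or angle between mug's own z axis and vertical above 0.3 rad).
It also fails if it takes over 43 s, if anything falls off the work surface, if the arm or the gripper's body presses on something with over 40 N, if the wrist force passes 120 N, or if a joint passes its speed limit or range.

ROBOT

A 7-joint arm with a two-finger parallel gripper is mounted at the origin on the work surface. World frame = base frame: x ahead of the robot, y to its left, z up, the work surface at z = 0. Lengths are in m, angles in rad, forces in N, time in s.
With the tool pointing down it reaches from about 0.425 to 0.95 m from the base axis. Payload 16.7 kg.
Tool frame: the origin (TCP) lies midway between the tips of the shut fingers; the grasp point (between the pads) lies 19 mm behind it (bot.grip_depth is the distance from the TCP to the grasp point, in m); z points along the fingers, y is the line along which they close (so a half turn about z gives the same grasp; the last joint's range is limited). The gripper opens to 94 mm and grips with 3 to 60 N. Pads are 16 mm wide; open, the fingers measure 119 mm over their backs; the gripper's body (75 mm by 177 mm) begins 78 mm behind the grasp point.
Start: joints at [-1.462, 0.426, 0.074, 1.606, -0.034, 1.111, -0.067], TCP at [0.173, 0.652, 0.205] pointing down, gripper open.
Joint ranges: [-2.85, 2.85], [-0.5, 2.14], [-1.23, 1.37], [0.21, 2.46], [-1.02, 4.16], [0.16, 2.05], [-2.73, 2.73]. Speed limits (rad/s): [1.89, 1.89, 2.39, 2.39, 3.01, 3.01, 3.01].

INTERFACE

Orientations are given as a rotation vector (axis times angle).
In Python, from bench import bot gives the robot as it stands.
- The arm moves only by the tool advance, called after "Emit:" as name(argument=value, ...) on one line, values as JSON. Schema: {"type":"object","properties":{"segments":{"type":"array","items":{"type":"object","properties":{"xyz":{"type":"array","items":{"type":"number"},"minItems":3,"maxItems":3},"turn_vec":{"type":"array","items":{"type":"number"},"minItems":3,"maxItems":3}},"additionalProperties":false},"minItems":1,"maxItems":5},"jaw":{"type":"number"},"force":{"type":"number"},"only":{"type":"string"},"quiet":{"type":"boolean"},"lines":{"type":"string"}},"required":["segments"],"additionalProperties":false}. segments is a list of rows, 1 to 5 of them, each an object with the fields xyz (a list: dx, dy, dz in m), turn_vec (a list: a rotation vector rx, ry, rz in rad); a field left out counts as zero; each row shifts and turns the commanded pose from where the row before left it, along the tool's axes as they then stand; what a row does not reach is not made up. A row lasts 1/8 s, in which the tool goes at most 0.0625 m and 0.188 rad, less where a joint would pass 70% of its speed; a pose out of reach is approached as far as the arm can. jaw is the finger opening in m, set as the call begins (left out keeps the last). The fingers move at their own pace and stop on an object; force is the grip in N (left out, the last holds). Time passes only in rows, so rows that do not move let the fingers close. The tool returns the time, the measured TCP pose, the force, the opening and the grip force at its end. only (a regular expression) keeps the lines of the reply that match it, lines (a string "A,B") keeps lines A to B, and quiet returns only ok. Input that does not fit is refused with a message, and nothing moves.
- bot.get_state(): the state, without advancing time (a new reading comes with each control period).
- bot.get_image(name): name is "scene" or "side" or "wrist"; returns a dict with "frame" (480x640x3 uint8, red, green, blue), "depth" (480x640 float32, m along the optical axis (not along the pixel's ray), 0 where there is no reading), "fx", "fy", "cx", "cy" (pixels), "distortion" ([k1, k2, p1, p2, k3] as OpenCV has them; the pictures are not rectified), "R" (3x3) and "t" (3): a world point X has camera coordinates R X + t. Camera axes: x right, y down, z forward; pixel columns grow to the right and rows downward; lengths in m; the calibration is good to about 2 mm. A picture is of the moment at which its call begins.
- bot.close_job(): hands the job in; it is judged then, once.
The state is a dict: "time": time; "joints": joint angles; "qvel": joint speeds; "tau": joint torques, N m; "tool_pos": TCP position; "orientation": TCP orientation; "contact_force": force on the tool from outside, world axes, zero at the start; "torque": the same for the moment, N m; "grip_width": finger opening in m; "gripper_force": force on a finger pad.
Only numpy, scipy, OpenCV 4.12 (cv2) and the standard library are available. Lean on these libraries where they do the work, as an engineer would, in place of code of your own. Each camera call takes 0.05 s, during which the arm holds its last target. There are 200 camera calls.

## Working session

There is one attempt and no reset: what is moved stays moved. The work goes in short steps, Python scripts to look and compute and a tool call to move; the robot and the scene stay as the last step left them, time stands still between calls to the robot, and variables do not carry over. Pictures are saved under pics/ and viewed, at most 10 in all, crops included, and the job is handed in when it is done.

```bash
ls; mkdir -p pics
```

Create h.py:
```python
import numpy as np, cv2
from bench import bot
from scipy.spatial.transform import Rotation as Rot
def K(im): return np.array([[im['fx'],0,im['cx']],[0,im['fy'],im['cy']],[0,0,1]])
def pts(im,uv,z):
    "cast pixels onto world plane z"
    n=cv2.undistortPoints(np.float64(uv).reshape(-1,1,2),K(im),np.array(im['distortion'])).reshape(-1,2)
    R=np.array(im['R']);t=np.array(im['t']);c=-R.T@t
    d=np.c_[n,np.ones(len(n))]@R
    return c+d*((z-c[2])/d[:,2])[:,None]
def cloud(im):
    v,u=np.mgrid[0:480,0:640]
    n=cv2.undistortPoints(np.float64(np.c_[u.ravel(),v.ravel()]).reshape(-1,1,2),K(im),np.array(im['distortion'])).reshape(-1,2)
    d=im['depth'].ravel()[:,None]
    P=(np.c_[n,np.ones(len(n))]*d-np.array(im['t']))@np.array(im['R'])
    P[d[:,0]==0]=np.nan
    return P.reshape(480,640,3)
def save(im,name): cv2.imwrite('pics/'+name,im['frame'][:,:,::-1])
```

Run:
```python
from h import *
s=bot.get_state();print(s['time'],s['tool_pos'],s['orientation'],s['grip_width'])
a=bot.get_image('scene');b=bot.get_image('side')
for im in(a,b):print(-np.array(im['R']).T@im['t'],im['distortion'])
save(a,'scene0.png');save(b,'side0.png')
np.savez('s0.npz',a=a,b=b)
```

```text
bench.py
pics
0.0 [0.1726755  0.6520672  0.20478823] [-4.05379047e-01 -3.11527250e+00  2.01630110e-03] 0.09385909190200954
[ 1.36466901 -0.05676313  0.68302102] [-0.10492705  0.          0.          0.          0.        ]
[ 0.35009545 -1.07819817  0.70928357] [-0.01714114  0.          0.          0.          0.        ]
```

View pics/scene0.png

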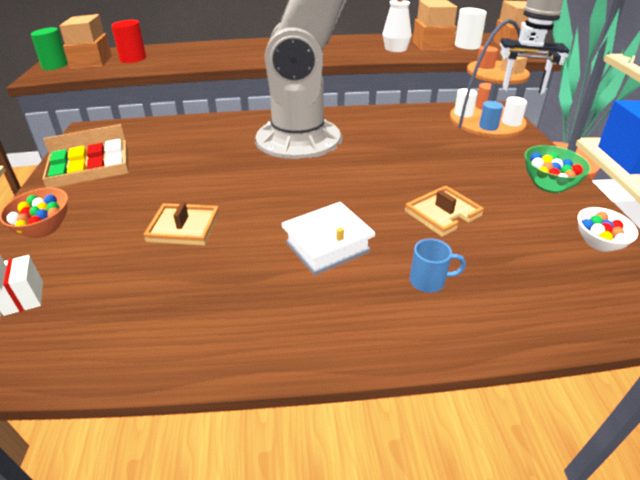

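View pics/side0.png

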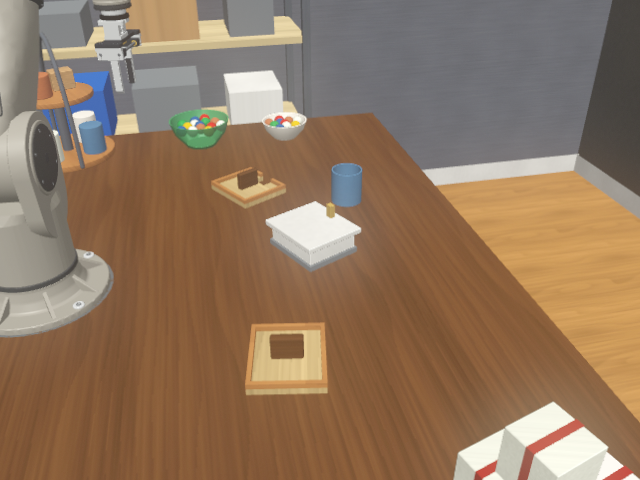

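The scene view shows the notched tray at about (445,208), with its notch towards (466,214). The riser is at (328,235) with its key at (340,234), the plain tray is at (182,222) and the mug is at (432,265). The side view agrees, with the notched tray at (248,186) and the riser at (313,233).

Create m.py:
```python
from h import *
d=np.load('s0.npz',allow_pickle=True)
def rect(P,lab):
    r=cv2.minAreaRect(np.float32(P[:,:2]*1000)); print(lab,len(P),'c',np.round(r[0],1),'size',np.round(r[1],1),'ang',round(r[2],1),'z',np.round(np.nanpercentile(P[:,2],[2,50,98]),4)); return r
boxes={'a':dict(tray=(400,180,488,235),riser=(278,200,378,270)),'b':dict(tray=(208,165,288,206),riser=(262,200,364,268))}
for k in 'ab':
    im=d[k].item();C=cloud(im)
    hsv=cv2.cvtColor(im['frame'],cv2.COLOR_RGB2HSV)
    for n,(u0,v0,u1,v1) in boxes[k].items():
        P=C[v0:v1,u0:u1].reshape(-1,3);H=hsv[v0:v1,u0:u1].reshape(-1,3)
        ok=np.isfinite(P[:,2])
        z=P[:,2]
        if n=='tray':
            T=P[ok&(z>.017)&(z<.026)];rect(T,k+' rim')
            F=P[ok&(z>.05)&(z<.062)];rect(F,k+' fin top')
            F=P[ok&(z>.03)&(z<.062)];rect(F,k+' fin all')
        else:
            rect(P[ok&(z>.055)&(z<.065)],k+' riser top')
            rect(P[ok&(z>.072)&(z<.1)],k+' key'); 
            Q=P[ok&(z>.084)&(z<.1)]
            if len(Q): rect(Q,k+' keytop')
# side-b / scene-a crops
a=d['a'].item();b=d['b'].item()
A=cv2.resize(a['frame'][175:245,395:500],None,fx=5,fy=5,interpolation=2);B=cv2.resize(b['frame'][155:225,200:305],None,fx=5,fy=5,interpolation=2)
cv2.imwrite('pics/crop.png',np.hstack([A,B])[:,:,::-1][:, :1050][::1] if 0 else cv2.resize(np.hstack([A,B])[:,:,::-1],(798,266)))
```

```bash
python3 m.py
```

```text
a rim 615 c [463.7 348.2] size [134.8 155.8] ang 29.8 z [0.0172 0.0214 0.0247]
a fin top 107 c [464.6 347.3] size [54.4 21.1] ang 25.4 z [0.0502 0.0554 0.0583]
a fin all 243 c [465.5 346.8] size [55.9 22.8] ang 26.3 z [0.031  0.0484 0.058 ]
a riser top 2746 c [571.6  35.3] size [144.6 162.2] ang 25.4 z [0.0564 0.0597 0.062 ]
a key 81 c [617.2  56.3] size [13.3 16.6] ang 24.5 z [0.0726 0.0838 0.0907]
a keytop 40 c [617.1  56.3] size [13. 15.] ang 24.0 z [0.0848 0.0891 0.0911]
b rim 514 c [462.9 348.2] size [136. 164.] ang 31.1 z [0.0173 0.0217 0.0253]
b fin top 97 c [463.5 346.3] size [56.6 22.7] ang 26.6 z [0.0503 0.0554 0.059 ]
b fin all 240 c [462.8 346.3] size [58.8 23.6] ang 28.4 z [0.031  0.047  0.0579]
b riser top 2502 c [570.2  34.8] size [144.3 164.9] ang 26.0 z [0.0562 0.0605 0.0633]
b key 86 c [616.1  56.4] size [14.3 21.4] ang 15.0 z [0.0726 0.0833 0.0926]
b keytop 41 c [616.6  56.2] size [13.8 21. ] ang 9.9 z [0.0841 0.0891 0.0929]
```

View pics/crop.png

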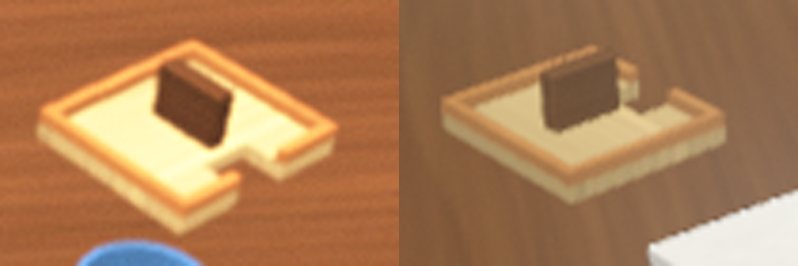

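The crop confirms that the notch faces world +x/+y. The tray is at about (463.5, 347.5) mm with yaw about 29°. The riser is at (571, 35) mm with yaw about 25°, and the measured key offset of 50.6 mm matches the 50 mm given.

Create go.py:
```python
import sys
from h import *
# usage: go.py x y z yaw_of_tool_y_deg -> displacement in tool axes
x,y,z,ty=map(float,sys.argv[1:5])
s=bot.get_state();R=Rot.from_rotvec(s['orientation'])
a=np.radians(ty)
Y=np.array([np.cos(a),np.sin(a),0]);Z=np.array([0,0,-1.])
if Y@R.as_matrix()[:,1]<0:Y=-Y
G=Rot.from_matrix(np.c_[np.cross(Y,Z),Y,Z])
print('pos',s['tool_pos'].round(4) if hasattr(s['tool_pos'],'round') else s['tool_pos'],'tool-frame d',R.inv().apply(np.array([x,y,z])-s['tool_pos']).round(4),'rot',(R.inv()*G).as_rotvec().round(4), 'd in final frame',G.inv().apply(np.array([x,y,z])-s['tool_pos']).round(4),'q7',s['joints'][6],'t',s['time'])
```

Run:
```python
from h import *
d=np.load('s0.npz',allow_pickle=True)
for k in 'ab':
    P=cloud(d[k].item()).reshape(-1,3);P=P[np.isfinite(P[:,2])]
    m=(abs(P[:,0]-.3)<.6)&(P[:,1]>.1)&(P[:,1]<.9)&(P[:,2]>.07)
    h,xe,ye=np.histogram2d(P[m,0],P[m,1],bins=[np.arange(-.3,.9,.1),np.arange(.1,1,.1)],)
    print(h.astype(int))
    m=(P[:,0]>.55)&(P[:,0]<.8)&(P[:,1]>.15)&(P[:,1]<.4)&(P[:,2]>.03)&(P[:,2]<.1)
    print('mug',P[m].min(0),P[m].max(0))
```

```bash
python3 go.py .4635 .3475 .13 119
```

```text
[[   0    0    0    0    0    0    0    0]
 [   0    0    0    0    0   61    0    0]
 [   0    0    0    0  358  896   86    0]
 [ 261    0    0    0  493  861  491    0]
 [   0    0    0    0  467 1210  179    0]
 [   0    0    0    0    0  869  263    0]
 [   0    0    0    0    0  223  253    0]
 [   0    0    0    0    0  145   83    0]
 [   0    0    0    0    0    0    0    0]
 [   9  233    0    0    0    0    0    0]
 [  20  293    0    0    0    0    0    0]]
mug [0.66223492 0.19691946 0.03001624] [0.73907432 0.31039795 0.08778447]
[[   0    0    0    0    0    0    0    0]
 [   0    0    0    0    0    0    0    0]
 [   0    0    0    0  400  919  198    0]
 [  46    0    0    0  804 1026  235    0]
 [  60    0    0    0  769 1298  149    0]
 [   0    0    0    0    0  239  147    0]
 [   0    0    0    0    0  151  146    0]
 [   0    0    0    0    0   57   66    0]
 [   0    0    0    0    0    0    0    0]
 [   8  191    0    0    0    0    0    0]
 [  11  170    0    0    0    0    0    0]]
mug [0.66088291 0.19367639 0.03019494] [0.73645892 0.27990103 0.08818036]
pos [0.1727 0.6521 0.2049] tool-frame d [-0.3591 -0.22    0.0751] rot [-1.10e-03 -4.00e-04 -7.65e-01] d in final frame [-0.1067 -0.4074  0.0749] q7 -0.06708819832965202 t 0.1
```

Emit:
advance(segments=[{"xyz": [-0.05, -0.03, 0]}, {"xyz": [-0.05, -0.03, 0]}, {"xyz": [-0.05, -0.03, 0]}, {"xyz": [-0.05, -0.03, 0]}, {"xyz": [-0.05, -0.03, 0]}], jaw=0.06)

```text
time: 0.72
tool_pos: [0.377, 0.4418, 0.2053]
orientation: [-0.405, -3.115, 0.0]
contact_force: [2.0, -0.4, 0.3]
grip_width: 0.0598
gripper_force: 0.0
```

Emit:
advance(segments=[{"xyz": [-0.05, -0.03, 0]}, {"xyz": [-0.05, -0.03, 0]}, {"turn_vec": [0, 0, -0.18]}, {"turn_vec": [0, 0, -0.18]}, {"turn_vec": [0, 0, -0.18]}])

```text
time: 1.35
tool_pos: [0.4573, 0.3596, 0.2052]
orientation: [0.449, -3.109, 0.001]
contact_force: [0.9, 0.2, -1.4]
grip_width: 0.0601
gripper_force: 0.0
```

Emit:
advance(segments=[{"turn_vec": [0, 0, -0.18]}, {"xyz": [0, 0, 0.03], "turn_vec": [0, 0, -0.04]}, {"xyz": [0, 0, 0.03]}, {}])

```text
time: 1.85
tool_pos: [0.4562, 0.3588, 0.1436]
orientation: [0.778, -3.04, 0.003]
contact_force: [-0.0, -0.3, 0.5]
grip_width: 0.0599
gripper_force: 0.0
```

```bash
python3 go.py .4635 .3475 .025 119
```

```text
pos [0.4562 0.3588 0.1436] tool-frame d [-0.0014 -0.0133  0.1186] rot [-0.0012 -0.004  -0.0051] d in final frame [-0.0009 -0.0134  0.1186] q7 1.3317564431573985 t 1.85
```

Before descending I'll check the fin position with the wrist camera.

Emit:
advance(segments=[{"xyz": [0, -0.0135, 0]}, {}])

```text
time: 2.1
tool_pos: [0.4652, 0.347, 0.1467]
orientation: [-0.776, 3.043, 0.0]
contact_force: [0.2, 0.6, 0.6]
grip_width: 0.0601
gripper_force: 0.0
```

Run:
```python
from h import *
im=bot.get_image('wrist');save(im,'w1.png');C=cloud(im).reshape(-1,3)
for lo,hi,n in((.05,.062,'fin'),(.018,.026,'rim')):
    m=(C[:,2]>lo)&(C[:,2]<hi)&(np.hypot(C[:,0]-.4635,C[:,1]-.3475)<.11)
    P=C[m];print(n,m.sum(),[np.round(x,1) for x in cv2.minAreaRect(np.float32(P[:,:2]*1000))],P[:,:2].min(0),P[:,:2].max(0))
```

```text
fin 1243 [array([463.8, 345.8]), array([55.6, 16. ]), np.float64(29.6)] [0.43711985 0.32662577] [0.49053847 0.36515546]
rim 4271 [array([464.3, 346.7]), array([129.7, 150.3]), np.float64(29.6)] [0.3714562  0.25005435] [0.54519872 0.43409538]
```

View pics/w1.png

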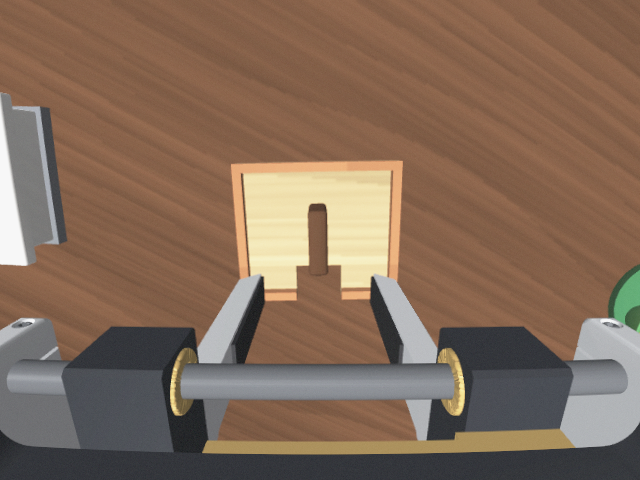

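The wrist picture shows the fin at about (318,240) between the open fingers, with the notch at (318,283). The measured sizes match the given ones exactly, so I'll descend and grip.

Emit:
advance(segments=[{"xyz": [0, 0, 0.04], "turn_vec": [0, 0, -0.017]}, {"xyz": [0, 0, 0.04]}, {"xyz": [0, 0, 0.025]}, {"xyz": [0, 0, 0.014]}, {}])

```text
time: 2.78
tool_pos: [0.4638, 0.3481, 0.0264]
orientation: [0.805, -3.036, 0.0]
contact_force: [0.8, 0.8, 1.3]
grip_width: 0.0602
gripper_force: 0.0
```

Emit:
advance(segments=[{}, {}, {}, {}, {}], jaw=0, force=30)

```text
time: 3.4
tool_pos: [0.4639, 0.348, 0.0266]
orientation: [-0.805, 3.037, -0.0]
contact_force: [-0.5, -0.8, 2.9]
grip_width: 0.0159
gripper_force: 30.0
```

Emit:
advance(segments=[{}, {"xyz": [0, 0, -0.01]}, {"xyz": [0, 0, -0.03]}, {"xyz": [0, 0, -0.04]}, {}])

```text
time: 4.03
tool_pos: [0.4651, 0.3492, 0.1096]
orientation: [-0.804, 3.033, 0.004]
contact_force: [-0.3, -0.5, -3.6]
grip_width: 0.016
gripper_force: 30.0
```

Emit:
advance(segments=[{"xyz": [0, 0, -0.035]}, {"xyz": [0, 0, -0.035]}, {}, {}])

```text
time: 4.53
tool_pos: [0.4632, 0.3476, 0.1753]
orientation: [0.805, -3.035, 0.001]
contact_force: [-0.7, 0.2, -3.5]
grip_width: 0.0158
gripper_force: 30.0
```

```bash
python3 go.py .5707 .0365 .1753 115.3
```

```text
pos [0.4632 0.3476 0.1753] tool-frame d [ 6.080e-02 -3.235e-01  1.000e-04] rot [-0.0004 -0.0015  0.0767] d in final frame [ 0.0358 -0.3272 -0.    ] q7 1.3688357020540087 t 4.525
```

Emit:
advance(segments=[{"xyz": [0.005, -0.025, 0]}, {"xyz": [0.009, -0.048, 0]}, {"xyz": [0.009, -0.048, 0]}, {"xyz": [0.009, -0.048, 0]}, {"xyz": [0.009, -0.048, 0]}])

```text
time: 5.15
tool_pos: [0.5352, 0.1375, 0.1749]
orientation: [0.805, -3.034, 0.001]
contact_force: [-0.2, 0.1, -2.9]
grip_width: 0.0159
gripper_force: 30.0
```

Emit:
advance(segments=[{"xyz": [0.009, -0.048, 0]}, {"xyz": [0.006, -0.034, 0], "turn_vec": [0, 0, 0.037]}, {"xyz": [0.004, -0.02, 0], "turn_vec": [0, 0, 0.04]}, {}, {}])

```text
time: 5.78
tool_pos: [0.5685, 0.0424, 0.1759]
orientation: [0.69, -3.064, -0.001]
contact_force: [0.1, 0.3, -2.8]
grip_width: 0.0154
gripper_force: 30.0
```

```bash
python3 go.py .5707 .0365 .1753 115.3
```

Run:
```python
from h import *
im=bot.get_image('wrist');save(im,'w2.png');C=cloud(im).reshape(-1,3)
a=bot.get_image('scene');save(a,'scene2.png');A=cloud(a)[150:300,250:420].reshape(-1,3)
b=bot.get_image('side');B=cloud(b).reshape(-1,3)
c=np.array([.571,.035])
for nm,C in(('w',C),('a',A),('b',B)):
  for lo,hi,n in((.165,.177,'rim'),(.055,.064,'riser'),(.084,.094,'key')):
    m=(C[:,2]>lo)&(C[:,2]<hi)&(np.hypot(*(C[:,:2]-c).T)<.125)
    P=C[m]
    if m.sum()>20: print(nm,n,m.sum(),[np.round(x,1) for x in cv2.minAreaRect(np.float32(P[:,:2]*1000))],np.median(P[:,2]).round(4))
```

```text
pos [0.5685 0.0424 0.1759] tool-frame d [ 0.0005 -0.0063  0.0006] rot [ 0.0007 -0.0008  0.0013] d in final frame [ 0.0005 -0.0063  0.0006] q7 1.9153403318706066 t 5.775
w rim 9403 [array([552.6,  34. ]), array([ 95.1, 151.4]), np.float64(25.3)] 0.1711
w riser 2350 [array([513. ,   5.7]), array([ 10.8, 160.1]), np.float64(25.5)] 0.0598
a rim 835 [array([569.5,  43.2]), array([136.4, 152.6]), np.float64(24.7)] 0.1706
a riser 2482 [array([572.9,  35.2]), array([142.2, 163.1]), np.float64(25.1)] 0.0595
a key 42 [array([616.6,  56.3]), array([14.5, 17.2]), np.float64(23.5)] 0.089
b rim 909 [array([566.8,  43.6]), array([134.8, 158.1]), np.float64(25.5)] 0.171
b riser 2462 [array([570.9,  36. ]), array([144.7, 167.1]), np.float64(25.9)] 0.0605
b key 39 [array([614.5,  56.9]), array([14.7, 17.3]), np.float64(47.1)] 0.089
```

View pics/scene2.png

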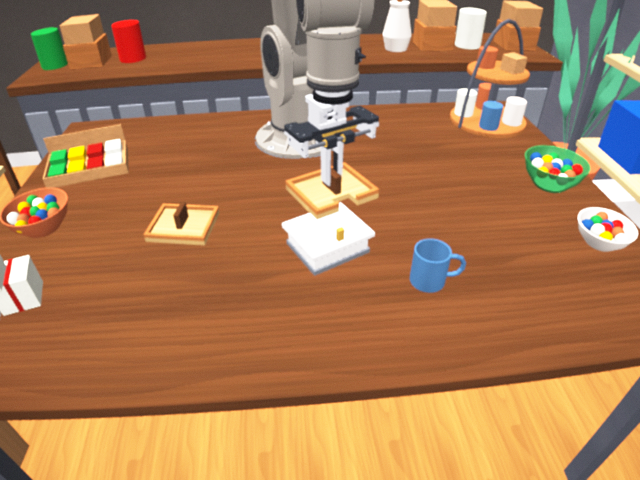

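View pics/w2.png

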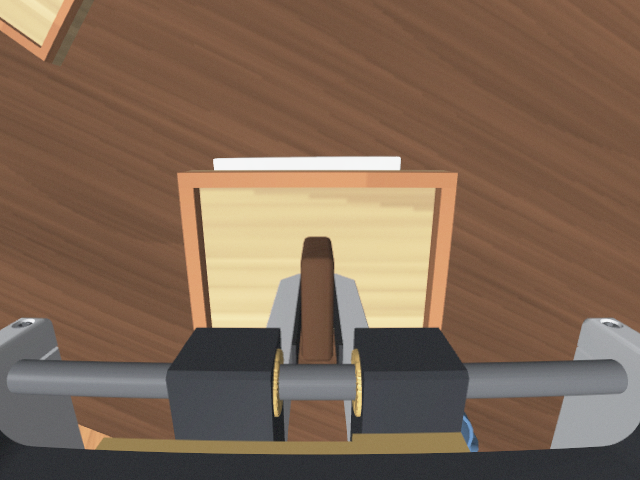

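Both the tray and the key are visible: the scene view has the tray at about (333,190) over the riser, with the key at (340,234). The wrist view shows it square with the riser. All cameras agree on a remaining sideways shift of about −8 mm along tool y, and a drop of about 89 mm.

Emit:
advance(segments=[{"xyz": [0, -0.008, 0]}, {"xyz": [0, 0, 0.02]}, {"xyz": [0, 0, 0.02]}, {"xyz": [0, 0, 0.01]}, {}])

```text
time: 6.55
tool_pos: [0.5722, 0.0335, 0.1261]
orientation: [0.687, -3.065, 0.0]
contact_force: [0.5, -0.2, -3.3]
grip_width: 0.0159
gripper_force: 30.0
```

Emit:
advance(segments=[{}])

```text
time: 6.68
tool_pos: [0.5729, 0.0337, 0.1272]
orientation: [-0.687, 3.065, -0.0]
contact_force: [0.7, -0.0, -4.0]
grip_width: 0.0158
gripper_force: 30.0
```

```bash
python3 - <<'E'
from h import *
c=np.array([.571,.035])
for n in('scene','side'):
  im=bot.get_image(n);C=cloud(im)
  if n=='side': save(im,'side3.png')
  C=C.reshape(-1,3)
  m=(abs(C[:,2]-.121)<.006)&(np.hypot(*(C[:,:2]-c).T)<.125);P=C[m]
  print(n,[np.round(x,1) for x in cv2.minAreaRect(np.float32(P[:,:2]*1000))],np.median(P[:,2]).round(4))
E
```

```text
scene [array([573.3,  34. ]), array([134.6, 152.3]), np.float64(25.1)] 0.1213
side [array([572.8,  34.9]), array([134.6, 156.1]), np.float64(24.8)] 0.1214
```

The tray is within 2 mm of the riser centre and 39 mm above its seat. I'll lower it slowly.

Emit:
advance(segments=[{"xyz": [0, 0, 0.01]}, {"xyz": [0, 0, 0.01]}, {"xyz": [0, 0, 0.008]}, {"xyz": [0, 0, 0.004]}, {}])

```text
time: 7.4
tool_pos: [0.5722, 0.0337, 0.0941]
orientation: [0.687, -3.065, 0.0]
contact_force: [0.2, 0.0, -2.5]
grip_width: 0.0154
gripper_force: 30.0
```

Emit:
advance(segments=[{"xyz": [0, 0, 0.002]}, {"xyz": [0, 0, 0.002]}, {"xyz": [0, 0, 0.001]}, {}])

```text
time: 7.9
tool_pos: [0.5724, 0.0338, 0.0895]
orientation: [0.687, -3.065, 0.0]
contact_force: [0.4, 0.1, -3.1]
grip_width: 0.0159
gripper_force: 30.0
```

Emit:
advance(segments=[{"xyz": [0, 0, 0.0015]}, {"xyz": [0, 0, 0.001]}, {}])

```text
time: 8.28
tool_pos: [0.5723, 0.0337, 0.0869]
orientation: [0.687, -3.065, 0.0]
contact_force: [-0.7, -0.0, -1.9]
grip_width: 0.0158
gripper_force: 30.0
```

Emit:
advance(segments=[{"xyz": [0, 0, 0.001]}, {}])

```text
time: 8.52
tool_pos: [0.5725, 0.0337, 0.0866]
orientation: [-0.687, 3.065, 0.0]
contact_force: [-4.5, -0.6, 8.0]
grip_width: 0.0158
gripper_force: 30.0
```

The upward force shows it's seated. Now I'll release and rise.

Emit:
advance(segments=[{}, {}, {}, {}], jaw=0.06, force=10)

```text
time: 9.02
tool_pos: [0.5724, 0.0337, 0.0859]
orientation: [0.687, -3.065, 0.0]
contact_force: [1.0, -0.6, -0.1]
grip_width: 0.0526
gripper_force: 0.0
```

Emit:
advance(segments=[{"xyz": [0, 0, -0.02]}, {"xyz": [0, 0, -0.04]}, {"xyz": [0, 0, -0.05]}, {"xyz": [0, 0, -0.05]}, {}])

```text
time: 9.65
tool_pos: [0.5742, 0.0338, 0.2497]
orientation: [-0.686, 3.06, 0.0]
contact_force: [0.0, -0.2, 0.6]
grip_width: 0.0605
gripper_force: 0.0
```

Emit:
advance(segments=[{}, {}])

```text
time: 9.9
tool_pos: [0.5717, 0.0337, 0.2446]
orientation: [0.687, -3.063, 0.0]
contact_force: [-0.3, 0.1, 0.1]
grip_width: 0.0602
gripper_force: 0.0
```

```bash
python3 - <<'E'
from h import *
c=np.array([.571,.035])
for n in('scene','side','wrist'):
  im=bot.get_image(n);C=cloud(im)
  if n!='side': save(im,n+'4.png')
  C=C.reshape(-1,3)
  for zz,l in((.082,'rim'),(.116,'fin'),):
    m=(abs(C[:,2]-zz)<.005)&(np.hypot(*(C[:,:2]-c).T)<.125);P=C[m]
    if len(P)>20:print(n,l,[np.round(x,1) for x in cv2.minAreaRect(np.float32(P[:,:2]*1000))],np.median(P[:,2]).round(4), 'slope',np.linalg.lstsq(np.c_[P[:,:2]-P[:,:2].mean(0),np.ones(len(P))],P[:,2],rcond=None)[0][:2].round(3))
E
```

```text
scene rim [array([572.5,  34.2]), array([135.5, 153.1]), np.float64(25.5)] 0.0812 slope [0.    0.001]
scene fin [array([574. ,  33.8]), array([56.6, 15.6]), np.float64(24.8)] 0.1153 slope [-0.057  0.101]
side rim [array([571.3,  35.8]), array([135.6, 157.7]), np.float64(25.2)] 0.0818 slope [0.003 0.001]
side fin [array([572.,  33.]), array([57.1, 20.5]), np.float64(27.5)] 0.1155 slope [-0.056  0.147]
wrist rim [array([572.6,  33.3]), array([129.1, 150.3]), np.float64(25.2)] 0.0818 slope [-0.005 -0.002]
wrist fin [array([572.3,  32.5]), array([56.5, 15.6]), np.float64(24.6)] 0.1154 slope [-0.015  0.033]
```

View pics/scene4.png

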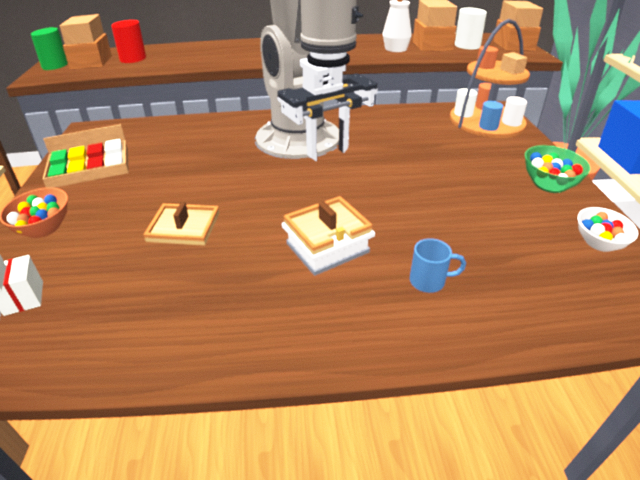

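View pics/wrist4.png

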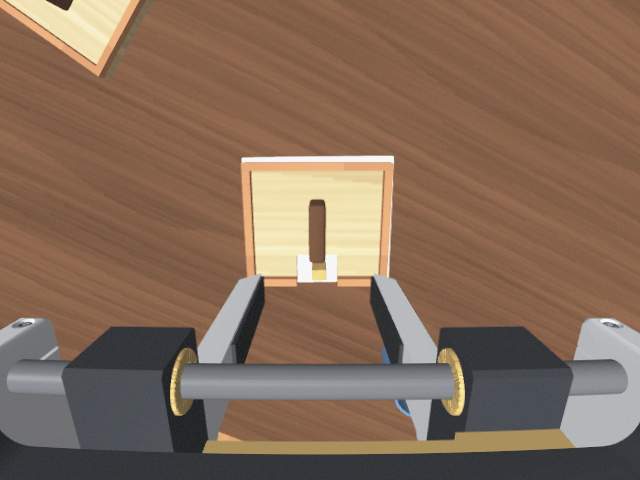

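The tray lies flat and centred on the riser. The key stands in the notch at wrist pixel (319,270), and the mug and plain tray are where they started.

```bash
python3 -c "from bench import bot; print(bot.close_job())"
```

```text
the job is handed in; nothing more can be done
None
```

The notched tray is resting flat on the riser with the key in its notch, about 2 mm off centre and square to within about 1°; the plain tray and mug were not touched, and the job is handed in (no verdict was printed).

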